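Magnetise the bit driver in the magnetiser cup

TASK

Magnetise the driver that hangs in the tool stand: lift it out, dip its blade upright into the deep narrow magnetiser cup (not the low wide cup) until the tip is about half-way down the well, hold it there for about a second, then draw it out and hang it back in the stand by its guard disc, tip down. Do not knock the magnetiser out of its place.

Things in the scene. Friction and masses are not known exactly. Their poses are not given: they have to be found in the camera images.
- driver_grip (a point): Bit driver, loose, 90 g, hanging upright, tip down: round black handle 26 mm in diameter, 66 mm long; under it a black guard disc 46 mm in diameter, 6 mm thick; under that a steel blade 8 mm in diameter, 100 mm long. This point: middle of the handle, on the axis, 33 mm below its top, 38 mm above the disc's underside, 138 mm above the tip. z: from tip to handle. Grasp here from above, any yaw.
- driver_tip (a point): Lower end of the driver's blade, on its axis, 138 mm below the middle of the handle; z points along the driver towards the handle. About 30 mm above the bench while the driver hangs in the stand.
- stand_seat (a point): Fixed aluminium stand with a level forked top plate 130 mm above the bench, 8 mm thick, 56 mm wide. This point: the seat, in mid-slot at the plate's upper face; the guard disc rests here, the blade hangs through. The slot is 24 mm wide, open at the front (-x here), from 35 mm before this point to 12 mm behind it. z up; turned up to 0.5 rad. Nothing is higher than the plate.
- magnetiser_mouth (a point): Magnetiser: loose 0.5 kg open cup of dark steel with a ribbed jacket, 60 mm tall, 56 mm in outer diameter, on a flanged foot 72 mm in diameter. Its empty well is 44 mm in diameter, 50 mm deep. This point: centre of its mouth, level with the rim, 60 mm above the bench; z up. The plain dark steel cup, only 34 mm high and 84 mm wide, is another thing.
There are look-alikes about, which are no part of the job. Of the things that look like the part that bears driver_grip, the middle-sized one is meant. Leave any orange look-alike of the part that bears magnetiser_mouth alone.

How it is judged:
On the way, in this order (a step that is already met when the one before it is completed fails the run):
1. the driver, held by its handle within 30 degrees of upright, has its tip inside the magnetiser's well, at least 10 mm below the rim, for 0.6 s (horizontal distance between driver_tip and magnetiser_mouth below 0.022 m and z of driver_tip in the frame of magnetiser_mouth between -0.056 and -0.01 m and angle between driver_grip's own z axis and vertical below 0.52 rad and contact force between the fingers and anything else above 0.5 N and distance between driver_grip and the grasp point below 0.06 m), for 0.6 s.
2. the tip is drawn out again, above the magnetiser's rim (z of driver_tip in the frame of magnetiser_mouth above 0.005 m), for 0.1 s.
At the end, for the whole second after the job is handed in: The driver hangs in the stand's slot again, tip down and released: its guard disc rests on the fork (height within 6 mm), its handle is within 22 mm of the seat seen from above and within 10 degrees of upright; the magnetiser stands within 25 mm of where it stood (horizontal distance between driver_grip and stand_seat below 0.022 m and z of driver_grip in the frame of stand_seat between 0.032 and 0.044 m and angle between driver_grip's own z axis and vertical below 0.17 rad and horizontal distance between driver_tip and stand_seat below 0.03 m and height (world z) of driver_tip below 0.038 m and distance of magnetiser_mouth from where it was at the start of the episode below 0.025 m); the robot touches nothing.
It fails at once if the magnetiser is pushed more than 25 mm from its place or tipped over (distance of magnetiser_mouth from where it was at the start of the episode above 0.025 m or angle between magnetiser_mouth's own z axis and vertical above 0.35 rad).
It also fails if it takes over 51 s, if anything falls off the work surface, if the arm or the gripper's body presses on something with over 40 N, if the wrist force passes 120 N, or if a joint passes its speed limit or range.

ROBOT

A 6-joint arm with a two-finger parallel gripper is mounted at the origin on a cart in front of the work surface, level with it; the furniture and walls round the work are solid. World frame = base frame: x ahead of the robot, y to its left, z up, the work surface at z = 0. Lengths are in m, angles in rad, forces in N, time in s.
With the tool pointing down it reaches from about 0.325 to 0.875 m from the base axis. Payload 4.4 kg.
Tool frame: the origin (TCP) lies on the centre line of the jaws, within the pads' length; the fingertips stand 22 mm ahead of it and the grasp point (between the pads) lies 3 mm ahead of it (tcp_to_tips is the distance from the TCP to the fingertips, in m); x points along the fingers, z is the direction in which the jaws open and shut, and the axes are right-handed (so a half turn about x gives the same grasp; the last joint's range is limited). The gripper opens to 85 mm and grips with 20 to 120 N. Pads are 22 mm wide; open, the fingers measure 114 mm over their backs; the gripper's body (76 mm by 85 mm) begins 54 mm behind the grasp point. The pads swing forward as they close: fully open they stand 13 mm farther back than shut.
Start: joints at [1.115, 0.207, 1.542, -0, 1.393, -0.15], TCP at [0.173, 0.548, 0.253] pointing down, gripper open.
Joint ranges: [-2.73, 2.73], [-0.86, 2.22], [0.23, 2.46], [-1.11, 4.25], [0.08, 2.63], [-2.82, 2.82]. Speed limits (rad/s): [2.79, 2.79, 3.14, 3.14, 3.14, 3.14].

INTERFACE

Orientations are given as a rotation vector (axis times angle).
In Python, from workcell import get_state, snapshot, camera_params, finish_job, tcp_to_tips gives the robot as it stands.
- The arm moves only by the shell command python3 -m handwheel 'ROWS' [FORCE]. ROWS is text: rows parted by semicolons, each of 7 numbers parted by spaces: the opening in per cent of the stroke, from 0 (shut) to 100 (fully open), then the shift along the world's x, y, z in m, then the turn, a rotation vector about the world's x, y, z in degrees. In form: hand dx dy dz ax ay az; .... A call has 1 to 12 rows; each row shifts and turns the commanded pose from where the row before left it; what a row does not reach is not made up. A row lasts 1/8 s, in which the tool goes at most 62.5 mm and 10.7 degrees, less where a joint would pass 70% of its speed; a pose out of reach is approached as far as the arm can. A call is refused whole if a number of a shift passes 0.0625 or a number of a turn 10.7, either way. A call with a gripper value outside its range is refused whole. The fingers move at their own pace and stop on an object; FORCE is the grip in N (left out, the last holds). Time passes only in rows, so rows that do not move let the fingers close. It gives the time, the measured TCP pose, the force and the opening at its end, in the units of the state.
- get_state(): the state, without advancing time (a new reading comes with each control period).
- snapshot(name): name is "scene" or "top" or "wrist"; returns the picture (400x640x3 uint8, blue, green, red); there is no depth.
- camera_params(name): a dict with "fx", "fy", "cx", "cy" (pixels), "R" (3x3) and "t" (3): a world point X has camera coordinates R X + t. Camera axes: x right, y down, z forward; pixel columns grow to the right and rows downward; lengths in m; the calibration is good to about 2 mm. A picture is of the moment at which its call begins: read the wrist's pose just before it. camera_params takes no time and is no camera call; for the wrist camera it gives the pose at the moment of the call.
- finish_job(): hands the job in, once; it reports no verdict.
The state is a dict: "t": time; "qpos": joint angles; "dq": joint speeds; "tau": joint torques, N m; "ee_pos": TCP position; "ee_rot": TCP orientation; "ft_force": force on the tool from outside, world axes, zero at the start; "ft_torque": the same for the moment, N m; "gripper_width": finger opening in m.
Only numpy, scipy, OpenCV 4.12 (cv2) and the standard library are available. Lean on these libraries where they do the work, as an engineer would, in place of code of your own. Each camera call takes 0.05 s, during which the arm holds its last target.

## Working session

There is one attempt and no reset: what is moved stays moved. The work goes in short steps, Python scripts to look and compute and a shell command to move; the robot and the scene stay as the last step left them, time stands still between calls to the robot, and variables do not carry over. Pictures are saved under pics/ and viewed, and the job is handed in when it is done.

```bash
mkdir -p pics; ls
python3 - <<'E'
from workcell import *
import cv2
print(get_state()['t'],get_state()['ee_pos'],get_state()['ee_rot'],tcp_to_tips)
for n in("scene","top"):
    cv2.imwrite(f"pics/{n}0.png",snapshot(n)); p=camera_params(n); print(n,p)
E
```

```text
pics
0.0 [0.17280411 0.54766806 0.25211622] [-0.98230829  1.34056052  0.98044942] 0.022
scene {'fx': 422.43794715756235, 'fy': 422.43794715756235, 'cx': 319.89808794820965, 'cy': 200.1199697026458, 'R': array([[ 0.66982223, -0.74252018,  0.00140011],
       [-0.55954511, -0.50599945, -0.6564098 ],
       [ 0.48810598,  0.43889445, -0.75440322]]), 't': array([-0.36630362,  0.35368821,  0.74947041])}
top {'fx': 475.5279304452831, 'fy': 475.5279304452831, 'cx': 324.83642721632737, 'cy': 197.46368991792446, 'R': array([[ 0.02258827, -0.99972876,  0.0056722 ],
       [-0.99483327, -0.02303864, -0.09887356],
       [ 0.09897742, -0.00340951, -0.99508384]]), 't': array([-0.04193806,  0.50844661,  1.21258625])}
```

View pics/scene0.png

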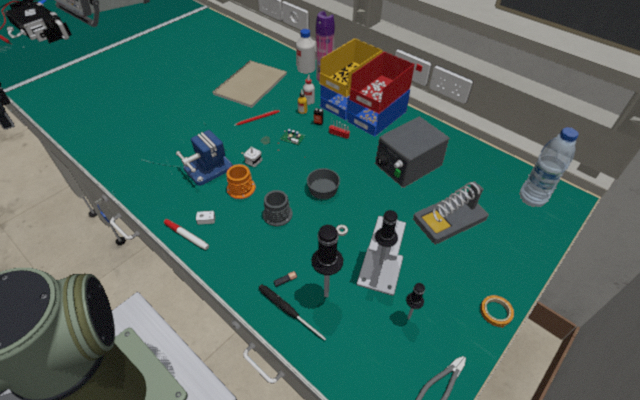

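View pics/top0.png

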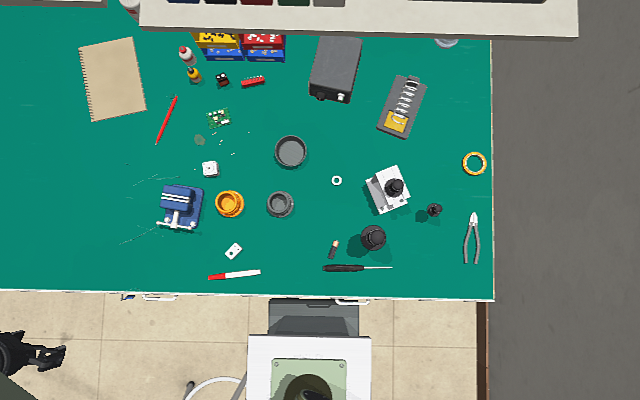

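Run:
```python
import cv2,numpy as np
a=cv2.imread("pics/top0.png");b=cv2.imread("pics/scene0.png")
A=cv2.resize(a[130:260,220:460],None,fx=3.2,fy=3.2,interpolation=cv2.INTER_CUBIC)
B=cv2.resize(b[200:330,290:450],None,fx=4.5,fy=4.5,interpolation=cv2.INTER_CUBIC)
cv2.imwrite("pics/ct.png",A);cv2.imwrite("pics/cs.png",B)
```

```text
(no output)
```

View pics/ct.png

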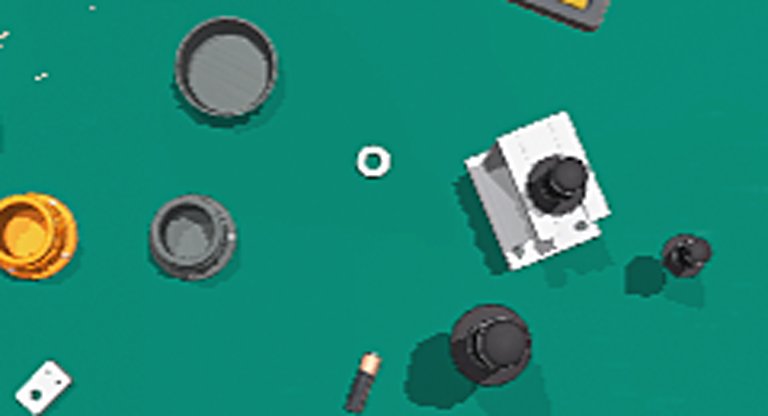

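View pics/cs.png

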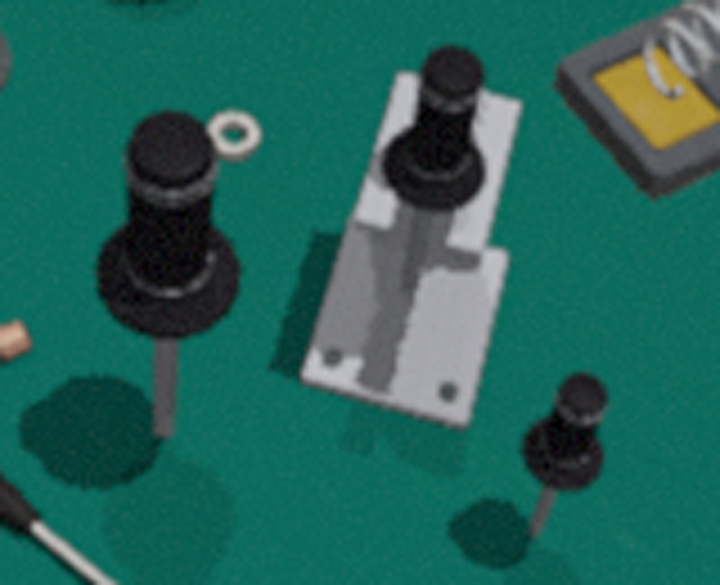

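```bash
cat > h.py <<'E'
import cv2,numpy as np
from workcell import *
def ray(p,u,v):
    R=np.array(p["R"]);d=R.T@np.array([(u-p["cx"])/p["fx"],(v-p["cy"])/p["fy"],1]);return -R.T@np.array(p["t"]),d
def onz(p,u,v,z):
    c,d=ray(p,u,v);return c+d*(z-c[2])/d[2]
def two(pa,ua,pb,ub):
    c,d=ray(pa,*ua);e,f=ray(pb,*ub);s=np.linalg.lstsq(np.c_[d,-f],e-c,rcond=None)[0]
    return (c+d*s[0]+e+f*s[1])/2, np.linalg.norm(c+d*s[0]-e-f*s[1])
def proj(p,X):
    q=np.array(p["R"])@np.array(X)+p["t"];return q[0]/q[2]*p["fx"]+p["cx"],q[1]/q[2]*p["fy"]+p["cy"]
E
python3 - <<'E'
from h import *
T=camera_params("top");S=camera_params("scene")
def c2t(u,v):return 220+(u+.5)/3.2-.5,130+(v+.5)/3.2-.5
def c2s(u,v):return 290+(u+.5)/4.5-.5,200+(v+.5)/4.5-.5
print("handle top",onz(T,*c2t(569,174),.201),two(T,c2t(569,174),S,c2s(453,70)))
print("disc",onz(T,*c2t(557,186),.136),onz(S,*c2s(434,167),.136))
a=cv2.imread("pics/top0.png");b=cv2.imread("pics/scene0.png")
for nm,im,p,(x0,y0,x1,y1) in(("top",a,T,(262,188,300,222)),("scene",b,S,(255,182,300,230))):
    c=im[y0:y1,x0:x1];hsv=cv2.cvtColor(c,cv2.COLOR_BGR2HSV)
    m=(hsv[...,1]<70).astype(np.uint8)
    n,l,st,ce=cv2.connectedComponentsWithStats(m);k=1+st[1:,4].argmax();print(nm,st[k],ce[k]+[x0,y0],onz(p,*(ce[k]+[x0,y0]),.03))
    cv2.imwrite(f"pics/m_{nm}.png",cv2.resize(c,None,fx=14,fy=14,interpolation=cv2.INTER_CUBIC))
E
```

```text
handle top [ 0.52579692 -0.19168284  0.201     ] (array([ 0.526225  , -0.19220107,  0.19646875]), np.float64(0.0005009455652846311))
disc [ 0.52516652 -0.19302633  0.136     ] [ 0.52194547 -0.19439838  0.136     ]
top [  5   3  27  27 570] [279.84561404 203.66842105] [0.48997422 0.08578495 0.03      ]
scene [  8   9  29  35 800] [276.59375 208.3225 ] [0.48643873 0.08374405 0.03      ]
```

View pics/m_top.png

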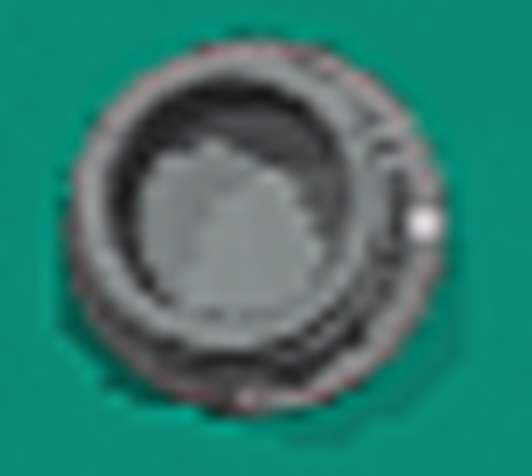

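View pics/m_scene.png

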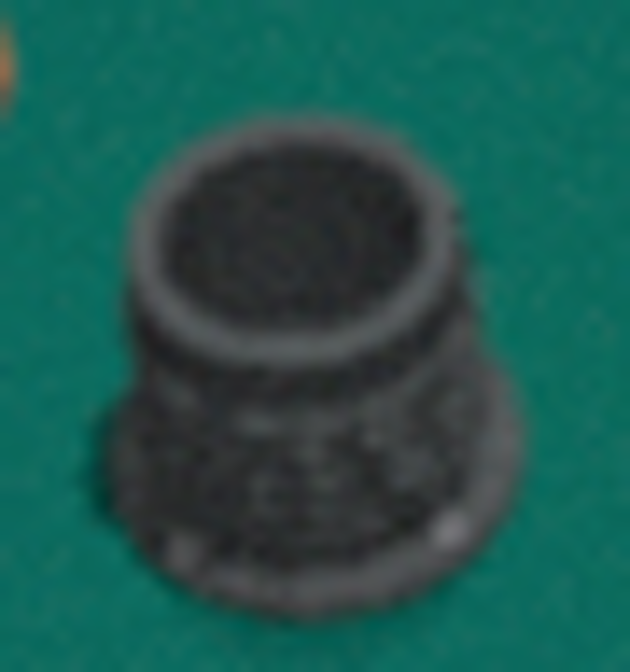

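Run:
```python
from h import *
from scipy.spatial.transform import Rotation as Ro
T=camera_params("top");S=camera_params("scene")
def c2t(u,v):return 220+(u+.5)/3.2-.5,130+(v+.5)/3.2-.5
def c2s(u,v):return 290+(u+.5)/4.5-.5,200+(v+.5)/4.5-.5
print("big top",two(T,c2t(506,340),S,c2s(173,145)))
print("small top",two(T,c2t(697,247),S,c2s(583,390)))
mt=262+230.5/14-.5,188+198.5/14-.5; ms=255+292.5/14-.5,182+238.5/14-.5
print("mouth",onz(T,*mt,.06),onz(S,*ms,.06),two(T,mt,S,ms))
r=Ro.from_rotvec(get_state()["ee_rot"]).as_matrix();print(r.round(3))
for n,q in(("plate right edge",((565,112),(610,213))),):
    a=onz(T,*c2t(*q[0]),.13);b=onz(T,*c2t(*q[1]),.13);print(n,a,b,a-b)
```

```text
big top (array([ 0.40756758, -0.14559974,  0.22187122]), np.float64(0.0025566159658897566))
small top (array([ 0.4827838 , -0.29979053,  0.12183217]), np.float64(0.0017083522264473773))
mouth [0.49238376 0.08796034 0.06      ] [0.48926188 0.08739129 0.06      ] (array([0.49183582, 0.08890709, 0.05687254]), np.float64(0.0020973301811934033))
[[-0.001 -0.954  0.301]
 [-0.002  0.301  0.954]
 [-1.     0.    -0.002]]
plate right edge [ 0.58194947 -0.19946288  0.13      ] [ 0.50656168 -0.23361224  0.13      ] [0.0753878  0.03414936 0.        ]
```

The look-alikes are the large driver (375,237), the small one (435,210) and the lying screwdriver (350,268). I choose the middle driver in the stand, at (396,186). The cups are orange (229,204), low and wide (290,151), and the ribbed deep one (280,203), which is the magnetiser. The crops agree with these choices.

```bash
python3 -m handwheel '100 0.02 -0.03 0.01 0 0 0;100 0.03 -0.045 0.01 0 0 0;100 0.03 -0.045 0.01 0 0 0;100 0.03 -0.045 0.01 0 0 0;100 0.03 -0.045 0.01 0 0 0;100 0.03 -0.045 0 0 0 0;100 0.03 -0.045 0 0 0 0;100 0.03 -0.045 0 0 0 0;100 0.03 -0.045 0 0 0 0;100 0.03 -0.045 0 0 0 0;100 0.01 -0.02 0 0 0 0;100 0 0 0 0 0 0'
python3 - <<'E'
from h import *
p=camera_params("wrist");im=snapshot("wrist");cv2.imwrite("pics/w1.png",im);np.savez("w1.npz",R=p["R"],t=p["t"])
print(p,get_state()["ee_pos"],proj(p,[.491,.0877,.06]))
E
```

```text
t: 1.6
ee_pos: [0.4734, 0.0919, 0.3026]
ee_rot: [-0.978, 1.341, 0.979]
ft_force: [-1.0, 0.1, 0.3]
gripper_width: 0.0853
{'fx': 358.6860747468249, 'fy': 358.6860747468249, 'cx': 315.00138929751915, 'cy': 200.04201365479497, 'R': array([[ 0.30443565,  0.95253215,  0.00119691],
       [ 0.91109358, -0.29155774,  0.29138046],
       [ 0.27789822, -0.0876161 , -0.9566065 ]]), 't': array([-0.23197641, -0.45670613,  0.30356895])} [0.47284707 0.09298139 0.30267063] (np.float64(316.0636449413836), np.float64(183.35218813804642))
```

View pics/w1.png

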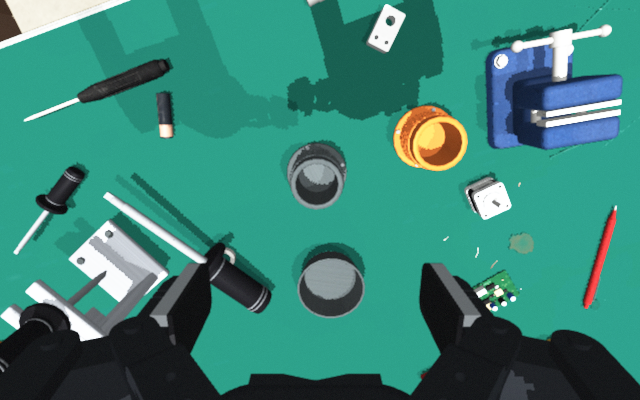

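Run:
```python
from h import *
p=camera_params("wrist")
print("cam",-np.array(p["R"]).T@p["t"])
for n,X in(("mid top",[.525,-.193,.201]),("seat",[.525,-.193,.13]),("tip",[.525,-.193,.03]),("big top",[.4075,-.1456,.222]),("big base",[.4075,-.1456,0]),("small",[.483,-.3,.122])):print(n,np.round(proj(p,X)))
im=cv2.imread("pics/w1.png");cv2.imwrite("pics/w1c.png",cv2.resize(im[130:320,270:390],None,fx=3.1,fy=3.1,interpolation=cv2.INTER_CUBIC))
```

```text
cam [0.40183377 0.11527476 0.42383126]
mid top [-21. 379.]
seat [ 46. 322.]
tip [104. 271.]
big top [-93. 237.]
big base [108. 165.]
small [-69. 310.]
```

View pics/w1c.png

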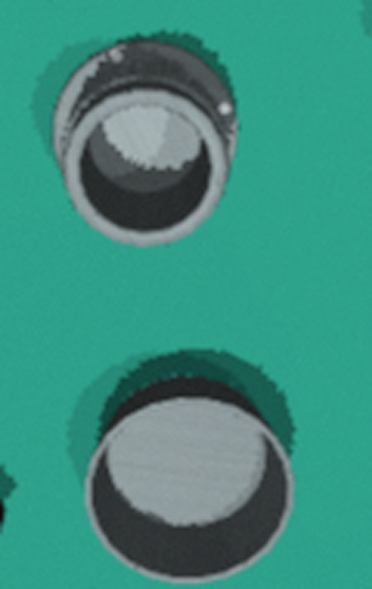

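Run:
```python
from h import *
cv2.imwrite("pics/top1.png",snapshot("top"));cv2.imwrite("pics/sc1.png",snapshot("scene"))
```

```text
(no output)
```

View pics/top1.png

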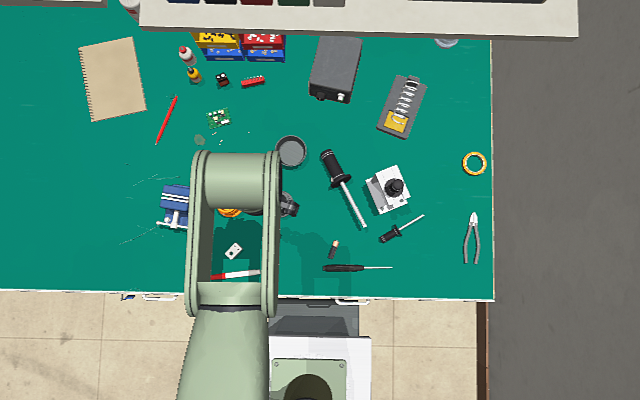

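View pics/sc1.png

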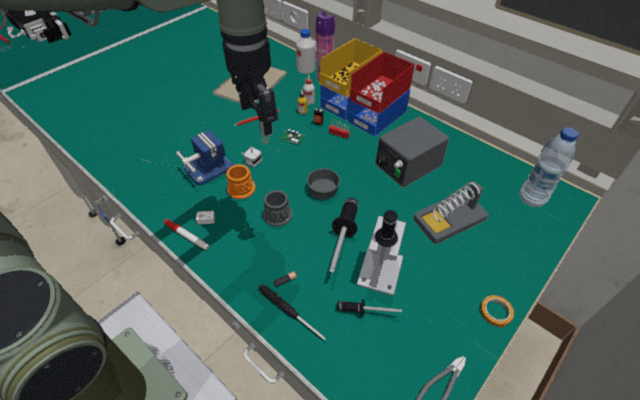

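Two look-alikes, the large and small drivers standing on their tips, toppled on their own and now lie flat: large at (343,187) and small at (400,229) in top. The driver in the stand still hangs at (395,187). Next I refine the mouth position from the wrist view.

```bash
python3 - <<'E'
from h import *
p=camera_params("wrist");u=(270+145.5/3.1-.5,130+165.5/3.1-.5)
print(u,onz(p,*u,.06)); S=camera_params("scene"); T=camera_params("top")
ms=(255+292.5/14-.5,182+238.5/14-.5);mt=262+230.5/14-.5,188+198.5/14-.5
print(two(p,u,S,ms),two(p,u,T,mt))
E
python3 -m handwheel '100 0.005 -0.03 0 0 0 0;100 0.005 -0.04 0 0 0 0;100 0.005 -0.045 0 0 0 0;100 0.005 -0.045 0 0 0 0;100 0 -0.045 0 0 0 0;100 0 -0.03 0 0 0 0;100 0 -0.01 0 0 0 0;100 0 0 0 0 0 0'
python3 - <<'E'
from h import *
p=camera_params("wrist");im=snapshot("wrist");cv2.imwrite("pics/w2.png",im)
print(get_state()["ee_pos"])
for X in ([.525,-.193,.201],[.525,-.193,.136]):print(proj(p,X))
E
```

```text
(316.43548387096774, 182.88709677419354) [0.48998172 0.0904691  0.06      ]
(array([0.49115673, 0.09010114, 0.05614573]), np.float64(0.0004952974527330521)) (array([0.49371859, 0.08940336, 0.04471111]), np.float64(3.8807946616793824e-05))
t: 2.75
ee_pos: [0.4931, -0.1507, 0.3032]
ee_rot: [-0.981, 1.338, 0.982]
ft_force: [0.5, 0.3, 0.2]
gripper_width: 0.0854
[ 0.49312741 -0.15031371  0.30321619]
(np.float64(270.3015101712026), np.float64(268.5349873641164))
(np.float64(279.08746475461004), np.float64(232.81697734023538))
```

View pics/w2.png

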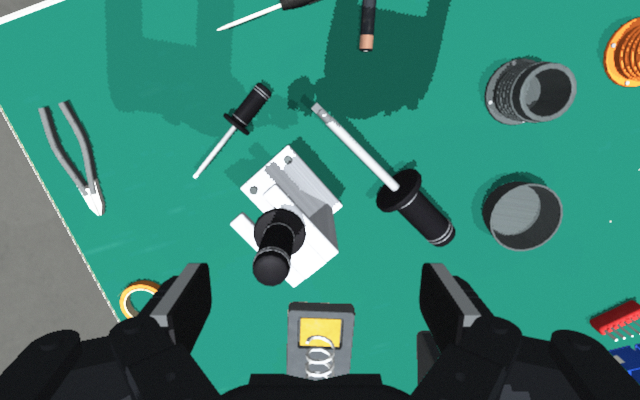

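```bash
python3 -m handwheel '100 0.015 -0.02 0 0 0 0;100 0.016 -0.0225 0 0 0 0;100 0 0 -0.02 0 0 0;100 0 0 -0.03 0 0 0;100 0 0 -0.02 0 0 0;100 0 0 0 0 0 0'
python3 - <<'E'
from h import *
p=camera_params("wrist");im=snapshot("wrist");cv2.imwrite("pics/w3.png",im)
print(get_state()["ee_pos"])
for X in ([.524,-.193,.201],[.524,-.193,.136]):print(proj(p,X))
E
```

```text
t: 3.55
ee_pos: [0.5231, -0.1919, 0.2313]
ee_rot: [-0.979, 1.339, 0.987]
ft_force: [0.5, 0.1, -0.4]
gripper_width: 0.0857
[ 0.52398425 -0.19258014  0.23285628]
(np.float64(313.11726352939246), np.float64(261.08620884807783))
(np.float64(313.32060627127066), np.float64(215.1855072574881))
```

View pics/w3.png

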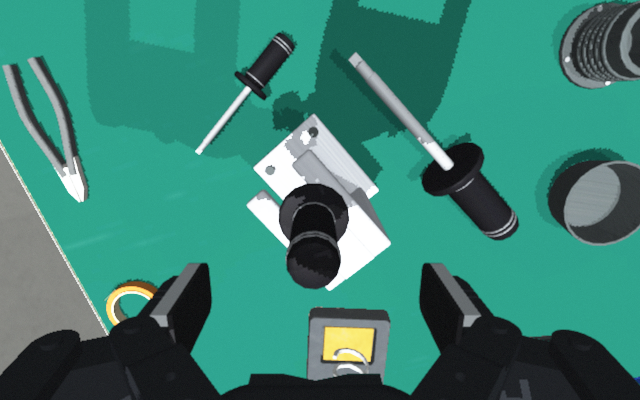

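```bash
python3 -m handwheel '100 0 0 -0.03 0 0 0;100 0 0 -0.02 0 0 0;100 0 0 -0.011 0 0 0;100 0 0 0 0 0 0;0 0 0 0 0 0 0;0 0 0 0 0 0 0;0 0 0 0 0 0 0;0 0 0 0 0 0 0;0 0 0 0 0 0 0;0 0 0 0 0 0 0' 50
python3 -c "
from workcell import *;s=get_state();print(s['ee_pos'],s['ft_force'],s['gripper_width'])"
```

```text
t: 4.85
ee_pos: [0.5246, -0.1944, 0.173]
ee_rot: [-0.982, 1.338, 0.98]
ft_force: [0.1, 0.5, 2.4]
gripper_width: 0.0248
[ 0.52457224 -0.19443302  0.17295607] [0.11863198 0.49067143 2.44400359] 0.024819031312700947
```

```bash
python3 -m handwheel '0 0 0 0.01 0 0 0;0 0 0 0.02 0 0 0;0 0 0 0.03 0 0 0;0 0 0 0.03 0 0 0;0 0 0 0.03 0 0 0;0 0 0 0.02 0 0 0;0 0 0 0.01 0 0 0;0 0 0 0 0 0 0'
python3 - <<'E'
from h import *
for n in("wrist","scene","top"): cv2.imwrite(f"pics/{n}4.png",snapshot(n))
s=get_state();print(s['ee_pos'],s['ft_force'],s['gripper_width'])
E
```

```text
t: 5.85
ee_pos: [0.5242, -0.1942, 0.3226]
ee_rot: [-0.982, 1.338, 0.98]
ft_force: [0.4, -0.6, -1.0]
gripper_width: 0.025
[ 0.52348951 -0.19384402  0.32076245] [-0.07922672  0.21350406 -1.29234528] 0.024786730759273217
```

View pics/wrist4.png

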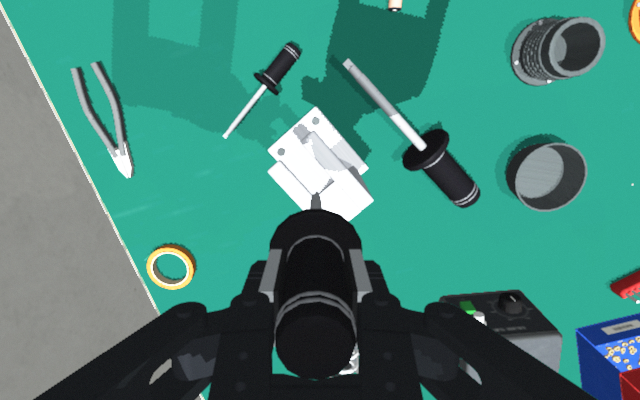

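View pics/scene4.png

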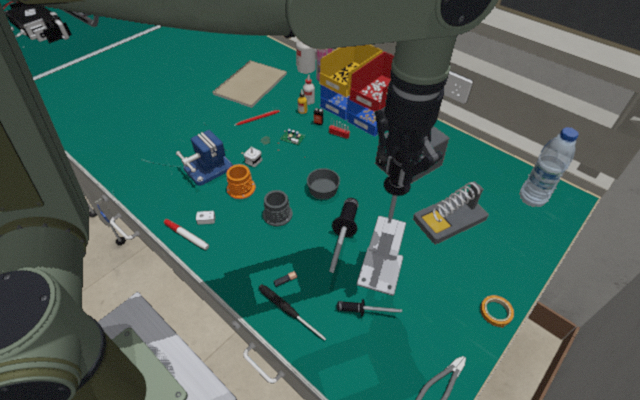

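```bash
python3 -m handwheel '0 -0.003 0.022 0 0 0 0;0 -0.004 0.035 0 0 0 0;0 -0.005 0.045 0 0 0 0;0 -0.005 0.045 0 0 0 0;0 -0.005 0.045 0 0 0 0;0 -0.005 0.045 0 0 0 0;0 -0.004 0.03 -0.01 0 0 0;0 -0.003 0.015 -0.02 0 0 0;0 0 0 -0.025 0 0 0;0 0 0 -0.02 0 0 0;0 0 0 -0.01 0 0 0;0 0 0 0 0 0 0'
python3 - <<'E'
from h import *
for n in("wrist","scene","top"): cv2.imwrite(f"pics/{n}5.png",snapshot(n))
s=get_state();print(s['ee_pos'],s['ft_force'],s['gripper_width'])
p=camera_params("wrist");e=s['ee_pos'];print(proj(p,[.49,.089,.06]),proj(p,[e[0],e[1],e[2]-.142]))
b=cv2.imread("pics/scene5.png");cv2.imwrite("pics/s5c.png",cv2.resize(b[110:240,220:340],None,fx=4.5,fy=4.5,interpolation=cv2.INTER_CUBIC))
E
```

```text
t: 7.5
ee_pos: [0.4892, 0.0883, 0.2365]
ee_rot: [-0.98, 1.34, 0.983]
ft_force: [-0.8, 0.1, -0.5]
gripper_width: 0.025
[0.49070516 0.08793393 0.23830766] [ 0.67857219  0.4184299  -0.21617679] 0.024648507406399088
(np.float64(315.537416429793), np.float64(179.64264425968588)) (np.float64(314.6583118845968), np.float64(192.34924259681594))
```

View pics/wrist5.png

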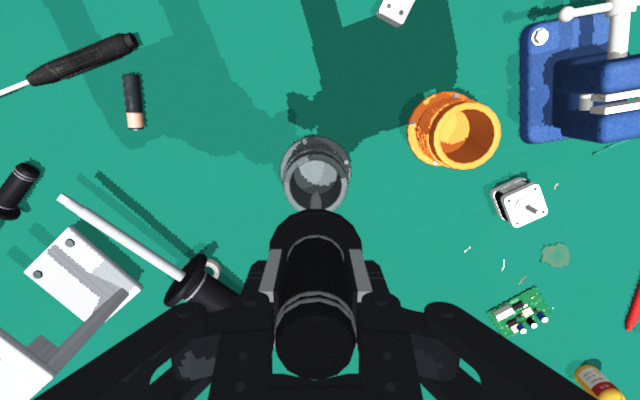

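View pics/s5c.png

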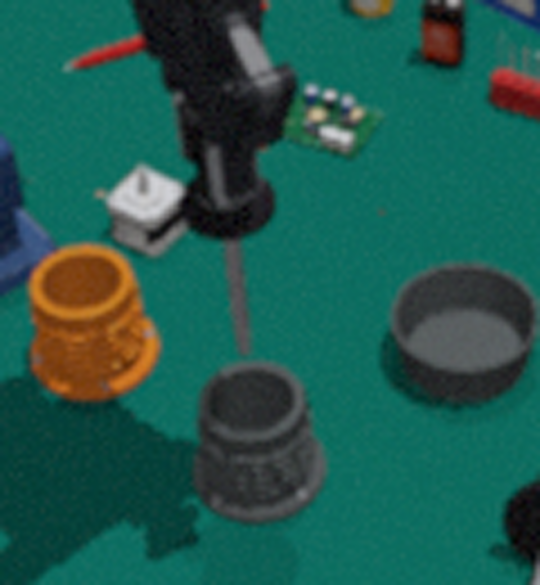

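Run:
```python
from h import *
S=camera_params("scene")
for z in(.06,.094):
  q=proj(S,[.490,.0885,z]);print([(q[0]-220+.5)*4.5,(q[1]-110+.5)*4.5])
u=220+244.5/4.5-.5,110+352.5/4.5-.5
print(onz(S,*u,.094)); u=220+256.5/4.5-.5,110+402.5/4.5-.5;print(onz(S,*u,.06))
```

```text
[np.float64(251.05412854576767), np.float64(398.78176262079313)]
[np.float64(245.7661142046644), np.float64(354.18830183107315)]
[0.49037515 0.08980763 0.094     ]
[0.49010691 0.08457577 0.06      ]
```

```bash
python3 -m handwheel '0 0 -0.002 -0.01 0 0 0;0 0 0 -0.015 0 0 0;0 0 0 -0.015 0 0 0;0 0 0 -0.012 0 0 0;0 0 0 -0.006 0 0 0;0 0 0 0 0 0 0'
python3 - <<'E'
from h import *
for n in("wrist","scene"): cv2.imwrite(f"pics/{n}6.png",snapshot(n))
s=get_state();print(s['ee_pos'],s['ft_force'],s['gripper_width'])
b=cv2.imread("pics/scene6.png");w=cv2.imread("pics/wrist6.png")
cv2.imwrite("pics/s6c.png",np.hstack([cv2.resize(b[120:240,220:340],(400,400)),cv2.resize(w[100:250,240:390],(400,400))]))
E
```

```text
t: 8.4
ee_pos: [0.4898, 0.0858, 0.1786]
ee_rot: [-0.981, 1.34, 0.982]
ft_force: [-0.0, 0.5, -1.5]
gripper_width: 0.0249
[0.49053648 0.08584913 0.17966607] [-0.03328788 -0.01597031 -0.40634577] 0.025018082040565506
```

View pics/s6c.png

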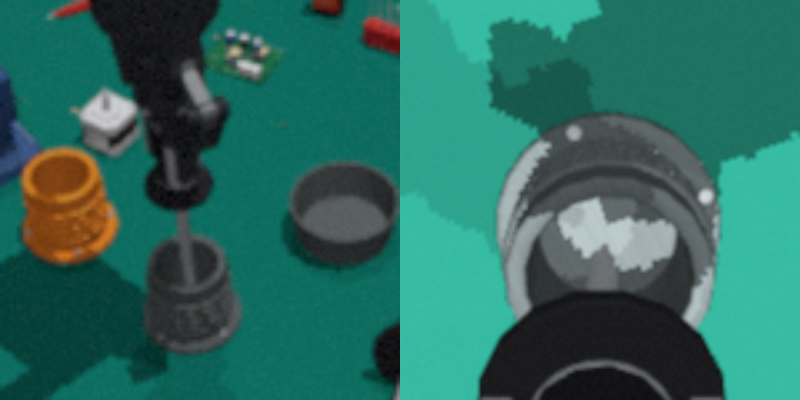

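The blade is inside the well, near the centre, with no contact force. I'll hold for about 1.1 s, then draw it out.

```bash
python3 -m handwheel '0 0 0 0 0 0 0;0 0 0 0 0 0 0;0 0 0 0 0 0 0;0 0 0 0 0 0 0;0 0 0 0 0 0 0;0 0 0 0 0 0 0;0 0 0 0 0 0 0;0 0 0 0 0 0 0;0 0 0 0 0 0 0'
python3 -m handwheel '0 0 0 0.01 0 0 0;0 0 0 0.02 0 0 0;0 0 0 0.03 0 0 0;0 0 0 0.03 0 0 0;0 0 0 0.03 0 0 0;0 0 0 0.02 0 0 0;0 0 0 0.008 0 0 0;0 0 0 0 0 0 0'
python3 -m handwheel '0 0.003 -0.02 0 0 0 0;0 0.004 -0.035 0 0 0 0;0 0.005 -0.045 0 0 0 0;0 0.005 -0.045 0 0 0 0;0 0.005 -0.045 0 0 0 0;0 0.005 -0.045 0 0 0 0;0 0.004 -0.03 0 0 0 0;0 0.003 -0.015 0 0 0 0;0 0 0 0 0 0 0;0 0 0 0 0 0 0'
python3 - <<'E'
from h import *
for n in("wrist","scene","top"): cv2.imwrite(f"pics/{n}7.png",snapshot(n))
s=get_state();print(s['ee_pos'],s['ft_force'],s['gripper_width'])
w=cv2.imread("pics/wrist7.png");b=cv2.imread("pics/scene7.png")
cv2.imwrite("pics/c7.png",np.hstack([cv2.resize(b[160:300,320:460],(400,400)),cv2.resize(w[90:240,240:390],(400,400))]))
E
```

```text
t: 9.62
ee_pos: [0.4901, 0.0858, 0.1793]
ee_rot: [-0.981, 1.339, 0.981]
ft_force: [-0.1, -0.2, -0.5]
gripper_width: 0.0246
t: 10.62
ee_pos: [0.4903, 0.0858, 0.3278]
ee_rot: [-0.981, 1.338, 0.98]
ft_force: [0.2, -0.0, -1.2]
gripper_width: 0.0248
t: 11.88
ee_pos: [0.524, -0.193, 0.3269]
ee_rot: [-0.981, 1.338, 0.983]
ft_force: [0.3, 0.7, -0.6]
gripper_width: 0.0249
[ 0.52416721 -0.19300464  0.32742399] [ 0.39291935  0.14904442 -2.01884622] 0.024762471104379954
```

View pics/c7.png

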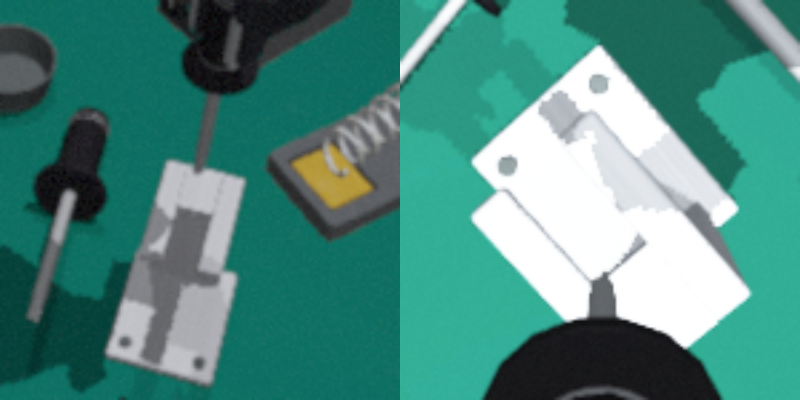

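View pics/wrist7.png

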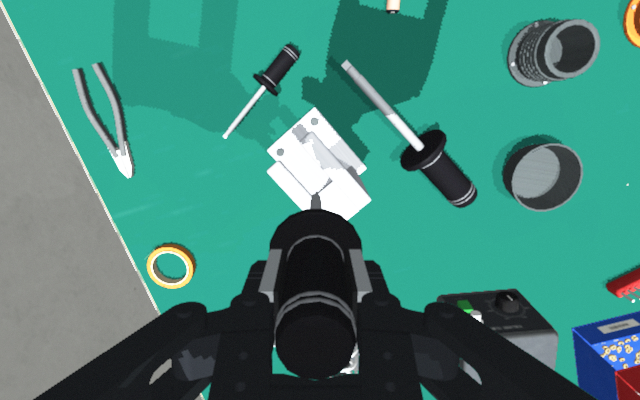

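```bash
python3 -m handwheel '0 0 0 -0.012 0 0 0;0 0 0 -0.02 0 0 0;0 0 0 -0.02 0 0 0;0 0 0 -0.02 0 0 0;0 0 0 -0.02 0 0 0;0 0 0 -0.015 0 0 0;0 0 0 -0.013 0 0 0;0 0 0 0 0 0 0'
python3 - <<'E'
from h import *
for n in("wrist","scene"): cv2.imwrite(f"pics/{n}8.png",snapshot(n))
s=get_state();print(s['ee_pos'],s['ft_force'],s['gripper_width'])
w=cv2.imread("pics/wrist8.png");b=cv2.imread("pics/scene8.png")
cv2.imwrite("pics/c8.png",np.hstack([cv2.resize(b[180:300,330:450],(400,400)),cv2.resize(w[90:240,240:390],(400,400))]))
E
```

```text
t: 13.02
ee_pos: [0.5234, -0.1937, 0.2059]
ee_rot: [-0.979, 1.34, 0.983]
ft_force: [-0.8, 0.1, -0.2]
gripper_width: 0.0244
[ 0.52444905 -0.19433618  0.2077125 ] [ 0.67583643 -0.02133415 -1.23444862] 0.025009455973160732
```

View pics/c8.png

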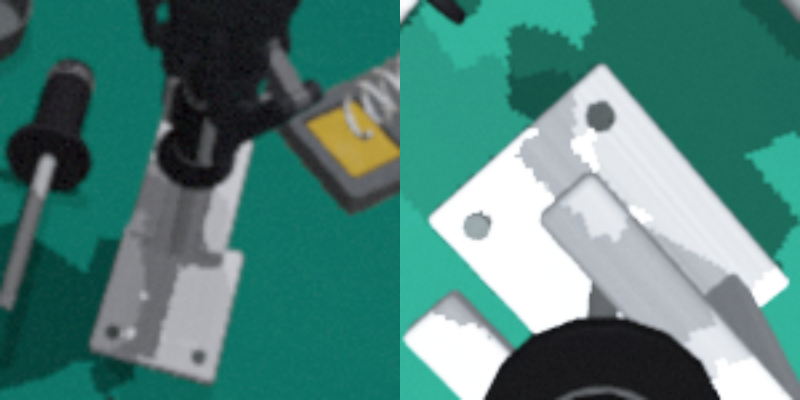

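```bash
python3 -m handwheel '0 0 0 -0.012 0 0 0;0 0 0 -0.012 0 0 0;0 0 0 -0.006 0 0 0;0 0 0 -0.003 0 0 0;0 0 0 -0.001 0 0 0;0 0 0 0 0 0 0'
python3 - <<'E'
from h import *
for n in("wrist","scene"): cv2.imwrite(f"pics/{n}9.png",snapshot(n))
s=get_state();print(s['ee_pos'],s['ft_force'],s['gripper_width'])
w=cv2.imread("pics/wrist9.png");b=cv2.imread("pics/scene9.png")
cv2.imwrite("pics/c9.png",np.hstack([cv2.resize(b[180:300,330:450],(400,400)),cv2.resize(w[90:240,240:390],(400,400))]))
E
```

```text
t: 13.88
ee_pos: [0.5243, -0.1943, 0.1735]
ee_rot: [-0.981, 1.338, 0.981]
ft_force: [-1.2, 0.0, -0.3]
gripper_width: 0.025
[ 0.52437935 -0.19432822  0.17370187] [ 0.66300698  0.04825898 -1.2433526 ] 0.025168723162903407
```

View pics/c9.png

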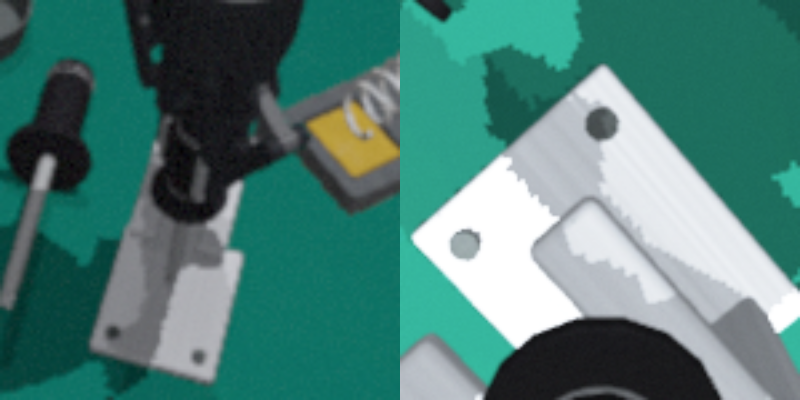

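```bash
python3 -m handwheel '0 0 0 -0.001 0 0 0;0 0 0 0 0 0 0;50 0 0 0 0 0 0;75 0 0 0 0 0 0;100 0 0 0 0 0 0;100 0 0 0 0 0 0;100 0 0 0 0 0 0;100 0 0 0 0 0 0' 20
python3 - <<'E'
from h import *
cv2.imwrite("pics/w10.png",snapshot("wrist"));s=get_state();print(s['ee_pos'],s['ft_force'],s['gripper_width'])
E
```

```text
t: 14.98
ee_pos: [0.5241, -0.1942, 0.1722]
ee_rot: [-0.981, 1.339, 0.981]
ft_force: [0.9, 0.6, -0.1]
gripper_width: 0.0856
[ 0.52411439 -0.19418094  0.17226317] [-0.14548041 -0.65327317  0.39764523] 0.08565667843586357
```

View pics/w10.png

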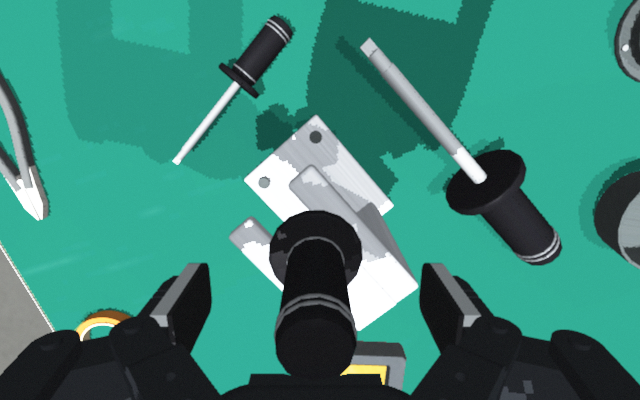

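The driver is released and stands upright between the open pads. I'll retreat straight up, then aside.

```bash
python3 -m handwheel '100 0 0 0.015 0 0 0;100 0 0 0.025 0 0 0;100 0 0 0.03 0 0 0;100 0 0 0.03 0 0 0;100 0 0 0.03 0 0 0;100 0 0 0.01 0 0 0;100 -0.02 0.03 0 0 0 0;100 -0.02 0.045 0 0 0 0;100 -0.02 0.045 0 0 0 0;100 -0.01 0.045 0 0 0 0;100 0 0.03 0 0 0 0;100 0 0 0 0 0 0'
python3 - <<'E'
from h import *
for n in("scene","top"): cv2.imwrite(f"pics/{n}11.png",snapshot(n))
a=cv2.imread("pics/top11.png");b=cv2.imread("pics/scene11.png")
cv2.imwrite("pics/c11.png",np.hstack([cv2.resize(a[130:260,330:460],(390,390)),cv2.resize(b[180:310,330:460],(390,390))]))
a0=cv2.imread("pics/top0.png");b0=cv2.imread("pics/scene0.png")
cv2.imwrite("pics/c00.png",np.hstack([cv2.resize(a0[130:260,330:460],(390,390)),cv2.resize(b0[180:310,330:460],(390,390))]))
r=np.s_[180:230,255:300];print(cv2.absdiff(b[r],b0[r]).mean())
cv2.imwrite("pics/mg.png",np.hstack([cv2.resize(i[r],(360,400)) for i in(b0,b)]))
E
```

```text
t: 16.52
ee_pos: [0.4535, 0.0024, 0.3119]
ee_rot: [-0.983, 1.338, 0.984]
ft_force: [0.5, -1.0, 0.7]
gripper_width: 0.0853
3.684148148148148
```

View pics/c11.png

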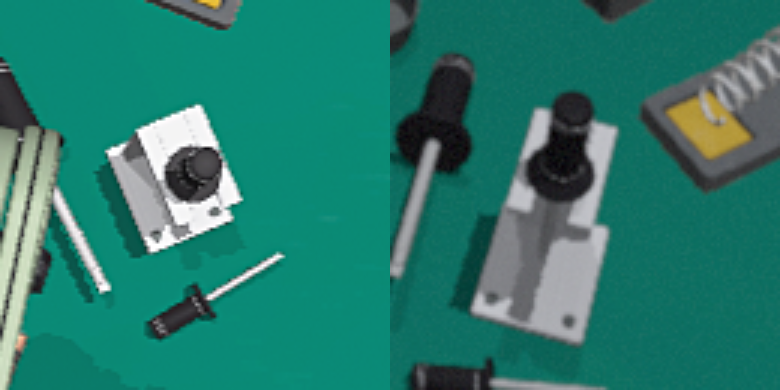

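View pics/c00.png

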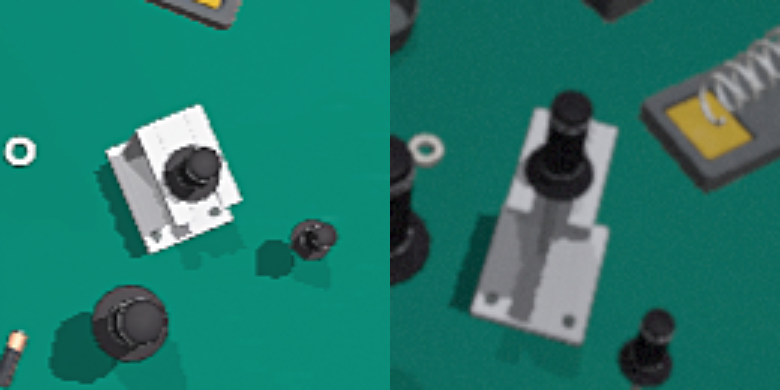

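View pics/mg.png

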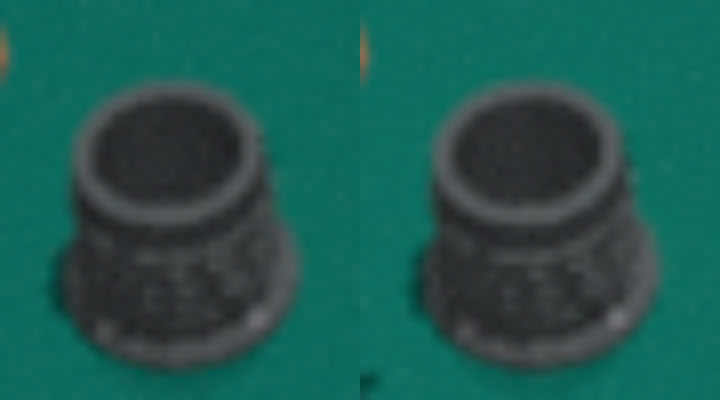

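The driver hangs as it did at the start, and the magnetiser hasn't moved. Handing in.

```bash
python3 -c "
from workcell import *;print(finish_job())"
```

```text
the job is handed in; nothing more can be done
None
```

I magnetised the driver and hung it back in the stand, then handed the job in at about 16.6 s of the 51 s allowed. No verdict was reported.

- **Dip:** I lifted the middle-sized driver out of the stand and lowered its blade upright into the deep ribbed cup. By calculation from the arm's height, the tip was about 24 mm below the rim. I held it there for about 1.2 s with no contact force showing, then drew it out.
- **Final position:** The last pictures show the driver upright on the fork, in the same place as at the start to within about a pixel. The magnetiser looks unmoved, and the gripper is open and well clear.
- **What disagreed:** The camera views differed by 2–5 mm on where the magnetiser's mouth is, well inside the room in the well.
- **Unexpected:** The large and small look-alike drivers had been standing on their tips. They fell over by themselves within the first 1.6 s, while the arm was nowhere near them, and stayed on the bench.

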